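Tighten a clamp screw until the click wrench gives

TASK

Set the click wrench fully down over the square head of the clamp screw, then push the sleeve at its handle's end clockwise (seen from above), gently and never with more than 30 N, until the screw is tight and the handle's breakaway joint gives clearly. Stop as soon as it has given, well before the joint reaches its end stop, and leave the wrench sitting flat on the screw. Do not bend the handle's joint before the wrench is on the screw, and leave the other things on the bench where they are.

Things in the scene. Friction and masses are not known exactly. Their poses are not given: they have to be found in the camera images.
- wrench: Click wrench lying socket down on the bench, about 0.6 kg. Origin: centre of the head's underside; x points along the unbent handle, z up. Steel head 49 x 49 mm, 26 mm high. The handle is joined to the head by an upright hinge at x = 38 mm and ends at x = 210 mm: a 14 mm tube, then from x = 125 mm a black sleeve of 22 mm diameter.
- socket_mouth (a point): centre of the mouth of the square socket in the head's underside, same point and axes as wrench. Socket 31 mm wide, 20 mm deep, sides parallel to x and y.
- grip_block (a point): middle (44 mm above the underside) of the black block on top of the head, over the socket; axes as wrench. Block 36 mm along x, 24 mm along y, from 26 to 62 mm above the underside; grip it across the 24 mm. The wrench balances well enough to be carried by it, and stands on the screw without support.
- sleeve: black sleeve on the handle's end, 85 mm long, 22 mm diameter. Origin: its middle, 165 mm from the socket's centre, on its centre line, 13 mm above the wrench's underside; x points along the handle to its free end, z up. Turns with the handle.
- handle (a joint): breakaway hinge of the handle, rad: 0 straight, grows as the handle bends clockwise (from above) relative to the head; end stop 0.36. Rigid up to its set torque, about 1.0 N m (about 8 N pushed sideways at the sleeve's middle); then it gives, at a force that no longer rises, and stays where it is left. From 0.10 it has clearly given; above 0.30 it is overdriven.
- screw_top (a point): centre of the top of the clamp screw's square head; x, y parallel to its sides, z up; turns with the screw. Head 29 mm square for its lowest 12 mm, then tapered to 21 mm at the top, 18 mm high in all. The socket fits at any quarter turn, 1 mm play a side (about 0.07 rad). The screw turns clockwise (about 2 N at the sleeve's middle) by an unknown 0.3 to 0.7 rad until tight, then no further.
- screw_foot (a point): foot of the square head, 18 mm below screw_top, 42 mm above the bench, on a round steel flange of 36 mm radius atop a clamp block 180 x 100 mm, 30 mm high. The wrench's underside rests on the flange when fully seated.
- motor: yellow gear motor, bystander, 76 x 22 x 18 mm; origin under its middle
- wheel: small rubber wheel lying flat, bystander, 62 mm across, 25 mm high; origin under its middle
- screwdriver: screwdriver, bystander, 200 mm long, along its x, 26 mm high; origin under its middle
- profile: length of aluminium profile, bystander, 200 x 20 x 20 mm, along its x; origin under its middle
- connector: black terminal block, bystander, 30 x 22 x 15 mm; origin under its middle
Mind the look-alikes: they are no part of the job. What is meant by the wrench is not brown, pink or purple, and is the larger of those in its own colour.

How it is judged:
On the way, in this order (a step that is already met when the one before it is completed fails the run):
1. the wrench sits fully down on the screw's square head, its handle still straight (horizontal distance between socket_mouth and screw_top below 0.004 m and z of socket_mouth in the frame of screw_top below -0.015 m and angle between wrench's own z axis and vertical below 0.08 rad and value of joint handle below 0.05 rad), for 0.2 s.
2. on the screw, the breakaway joint gives (0.10 rad or more) (horizontal distance between socket_mouth and screw_top below 0.004 m and z of socket_mouth in the frame of screw_top below -0.015 m and angle between wrench's own z axis and vertical below 0.08 rad and value of joint handle above 0.1 rad), for 0.1 s.
At the end, for the whole second after the job is handed in: the wrench sits flat (within 5 degrees) and fully down (mouth at least 15 mm below the screw's top, within 4 mm of its axis) on the screw, at rest, its breakaway joint left between 0.10 and 0.30 rad (all of step 2 and value of joint handle below 0.3 rad and linear speed of wrench below 0.01 m/s); the robot touches nothing.
It fails at once if the robot presses or squeezes the handle's sleeve with more than 30 N (contact force between anything else and sleeve above 30 N).
It fails at once if the handle is driven on past its click, above 0.30 rad (value of joint handle above 0.3 rad).
It fails at once if the breakaway joint is bent before the wrench is on the screw (value of joint handle above 0.06 rad and horizontal distance between socket_mouth and screw_top above 0.015 m).
It fails at once if a bystander is shifted by more than 30 mm (distance of any of motor, wheel, screwdriver, profile, connector from where it was at the start of the episode above 0.03 m).
It also fails if it takes over 64 s, if anything falls off the work surface, if the arm or the gripper's body presses on something with over 40 N, if the wrist force passes 120 N, or if a joint passes its speed limit or range.

ROBOT

A 6-joint arm with a two-finger parallel gripper is mounted at the origin on the work surface. World frame = base frame: x ahead of the robot, y to its left, z up, the work surface at z = 0. Lengths are in m, angles in rad, forces in N, time in s.
With the tool pointing down it reaches from about 0.3 to 0.85 m from the base axis. Payload 5.4 kg.
Tool frame: the origin (TCP) lies on the centre line of the jaws, within the pads' length; the fingertips stand 22 mm ahead of it and the grasp point (between the pads) lies 3 mm ahead of it; z points along the fingers, y is the line along which they close (so a half turn about z gives the same grasp; the last joint's range is limited). The gripper opens to 85 mm and grips with 20 to 120 N. Pads are 22 mm wide; open, the fingers measure 114 mm over their backs; the gripper's body (76 mm by 85 mm) begins 54 mm behind the grasp point. The pads swing forward as they close: fully open they stand 13 mm farther back than shut.
Start: joints at [-1.438, 0.158, 1.597, -0, 1.386, -0.21], TCP at [0.193, -0.542, 0.253] pointing down, gripper open.
Joint ranges: [-2.91, 2.91], [-0.94, 2.29], [0.18, 2.7], [-1.29, 4.43], [0.17, 2.64], [-3, 3]. Speed limits (rad/s): [2.57, 2.57, 3.14, 3.14, 3.14, 3.14].

INTERFACE

Orientations are given as a unit quaternion [w, x, y, z].
In Python, from bench import manip gives the robot as it stands. The module is installed in compiled form; this text tells all that it offers.
- The arm moves only by the tool carry_out, never from a script. Its argument "rows" is a list of rows, each an object of numbers: "tx", "ty", "tz": the shift along the tool's x, y, z in mm; "yaw": the turn about the tool's z in degrees; "claw": the closure, from -1 (fully open) to 1 (shut). A call has exactly 8 rows; each row shifts and turns the commanded pose from where the row before left it, along the tool's axes as they then stand; what a row does not reach is not made up. A row lasts 1/12 s, in which the tool goes at most 41.7 mm and 7.16 degrees, less where a joint would pass 70% of its speed; a pose out of reach is approached as far as the arm can. A call with a gripper value outside its range is refused whole. The fingers move at their own pace and stop on an object; the grip force is fixed at half the most. Time passes only in rows, so rows that do not move let the fingers close, or fill a call up. It gives the time, the measured TCP pose, the force, the opening and the grip force at its end, in the units of the state.
- manip.sense(): the state, without advancing time (a new reading comes with each control period).
- manip.capture(name): name is "scene" or "top" or "wrist"; returns (picture, depth): 480x640x3 uint8, red, green, blue; 480x640 float32, m along the optical axis (not along the pixel's ray), 0 where there is no reading.
- manip.camera_params(name): a dict with "intrinsics" (3x3 intrinsics, pixels), "R" (3x3) and "t" (3): a world point X has camera coordinates R X + t. Camera axes: x right, y down, z forward; pixel columns grow to the right and rows downward; lengths in m; the calibration is good to about 2 mm. The wrist camera is an equidistant fisheye: a pixel r from the principal point sees the ray r / f radians off the axis. A picture is of the moment at which its call begins: read the wrist's pose just before it. camera_params takes no time and is no camera call; for the wrist camera it gives the pose at the moment of the call.
- manip.close_job(): hands the job in; it is judged then, once.
The state is a dict: "t": time; "joints": joint angles; "joint_velocities": joint speeds; "joint_torque": joint torques, N m; "eef_pos": TCP position; "eef_rot": TCP orientation; "wrist_force": force on the tool from outside, world axes, zero at the start; "moment": the same for the moment, N m; "grip_width": opening from 0.0 (shut) to 1.0 (fully open); "grasp_force": force on a finger pad.
Only numpy, scipy, OpenCV 4.12 (cv2) and the standard library are available. Lean on these libraries where they do the work, as an engineer would, in place of code of your own. Each camera call takes 0.05 s, during which the arm holds its last target. There are 200 camera calls.

## Working session

There is one attempt and no reset: what is moved stays moved. The work goes in short steps, Python scripts to look and compute and a tool call to move; the robot and the scene stay as the last step left them, time stands still between calls to the robot, and variables do not carry over. Pictures are saved under pics/ and viewed, at most 10 in all, crops included, and the job is handed in when it is done.

Besides the shell and the picture viewer there is one more tool, called after "Emit:" as a command line: name --argument value ..., lists and objects as JSON in quotes. carry_out: Moves the arm, as the interface text tells. Its arguments: {"type":"object","properties":{"rows":{"type":"array"}},"required":["rows"]}

```bash
mkdir -p pics
python3 - <<'E'
from bench import manip
import cv2,numpy as np
for n in ("scene","top"):
    p,d=manip.capture(n); cv2.imwrite(f"pics/{n}0.png",p[:,:,::-1]); np.savez(f"{n}0.npz",p=p,d=d,**manip.camera_params(n))
    c=manip.camera_params(n); print(n,c["intrinsics"].tolist(),(-c["R"].T@c["t"]).round(3),c["R"].round(3).tolist())
print(manip.sense())
E
```

```text
scene [[575.9055234070953, 0.0, 309.4138707386972], [0.0, 575.9055234070953, 234.83275521913365], [0.0, 0.0, 1.0]] [ 0.802 -0.766  1.177] [[0.884, 0.468, -0.008], [0.379, -0.725, -0.575], [-0.274, 0.505, -0.818]]
top [[566.2503322281332, 0.0, 310.0030973549883], [0.0, 566.2503322281332, 246.14332748891812], [0.0, 0.0, 1.0]] [ 0.33  -0.083  1.522] [[0.006, -1.0, 0.002], [-0.997, -0.006, -0.074], [0.074, -0.002, -0.997]]
{'t': 0.1, 'joints': array([-1.43812142e+00,  1.59022513e-01,  1.59815600e+00,  3.91162006e-05,
        1.38622582e+00, -2.10098962e-01]), 'joint_velocities': array([-0.00106723,  0.0009538 , -0.00519435, -0.00069023,  0.00023468,
       -0.00082174]), 'joint_torque': array([ 3.49195570e-04, -3.96990716e+01, -3.32338142e+01, -1.31574025e-04,
        4.24033802e-03,  1.09520755e-05]), 'eef_pos': array([ 0.19317741, -0.54101554,  0.25236996]), 'eef_rot': array([-9.04414487e-04,  9.85349385e-01,  1.70545503e-01,  5.42662825e-05]), 'wrist_force': array([ 0.11720459, -0.07943038,  0.05129589]), 'moment': array([ 0.052258  , -0.02782521, -0.0059521 ]), 'grasp_force': 0.0, 'grip_width': 0.999430920418465}
```

View pics/top0.png

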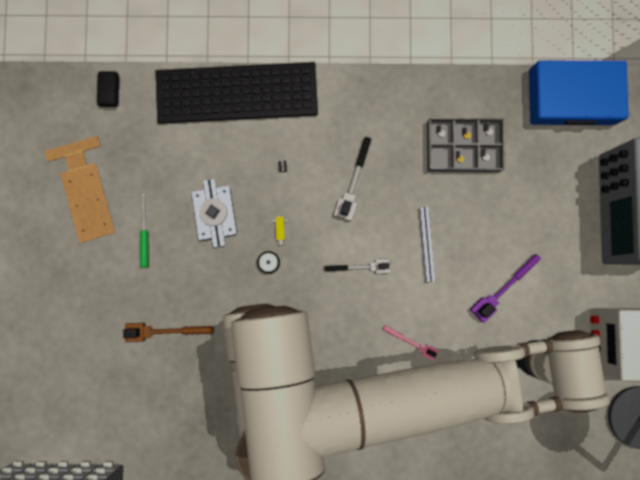

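View pics/scene0.png

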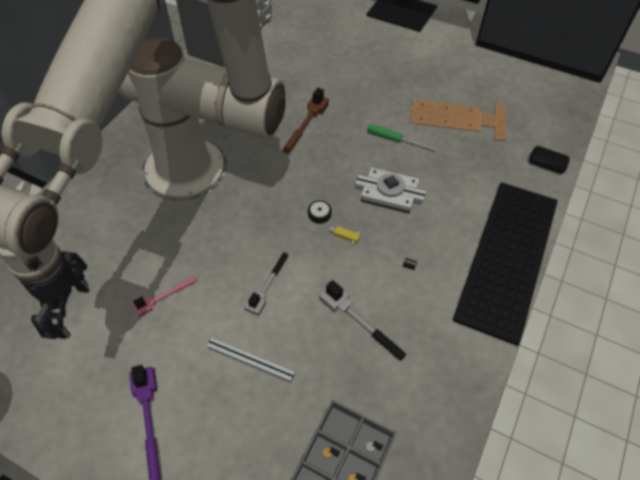

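The top view shows the wrench (larger steel one) with its head at about (345,207) and its sleeve end at (367,140). The screw is at (213,211) on its clamp block. The smaller steel wrench near (380,267) is the decoy.

```bash
cat > h.py <<'E'
import numpy as np,cv2
def world(c,u,v,z,fish=False):
    """cast pixel(s) onto plane z"""
    K,R,t=c["intrinsics"],c["R"],c["t"]; u,v=np.atleast_1d(u).astype(float),np.atleast_1d(v).astype(float)
    x,y=(u-K[0,2])/K[0,0],(v-K[1,2])/K[1,1]
    if fish:
        r=np.hypot(x,y)+1e-12; d=np.stack([np.sin(r)*x/r,np.sin(r)*y/r,np.cos(r)],1)
    else: d=np.stack([x,y,np.ones_like(x)],1)
    d=d@R; o=-R.T@t
    return o+d*((z-o[2])/d[:,2])[:,None]
def blobs(mask,box,amin=15):
    u0,v0,u1,v1=box; m=np.zeros(mask.shape,np.uint8); m[v0:v1,u0:u1]=mask[v0:v1,u0:u1]
    cs,_=cv2.findContours(m,cv2.RETR_EXTERNAL,cv2.CHAIN_APPROX_NONE)
    return sorted([c for c in cs if cv2.contourArea(c)>=amin],key=cv2.contourArea,reverse=True)
E
python3 - <<'E'
from h import *
def go(n,boxes,th=60):
    f=np.load(n+"0.npz"); g=f["p"].max(2)
    for nm,b,z in boxes:
        for c in blobs(g<th,b)[:3]:
            (cu,cv_),wh,a=cv2.minAreaRect(c); w=world(f,cu,cv_,z)[0]
            q=world(f,*cv2.boxPoints(((cu,cv_),wh,a)).T,z); e=q[1]-q[0]; e2=q[2]-q[1]
            if np.hypot(*e2[:2])>np.hypot(*e[:2]): e,e2=e2,e
            print(n,nm,(round(cu),round(cv_)),w.round(4),"L",np.hypot(*e[:2]).round(3),np.hypot(*e2[:2]).round(3),"ang",np.degrees(np.arctan2(e[1],e[0])).round(1), "d",f["d"][int(cv_),int(cu)])
go("top",[("block",(330,190,360,225),.062),("sleeve",(350,130,375,175),.013),("screw",(200,198,228,226),.06)],70)
go("top",[("screw",(200,198,228,226),.06)],95)
go("scene",[("block",(318,275,352,310),.062),("sleeve",(370,325,410,362),.013),("screw",(375,170,405,195),.06)],70)
go("scene",[("screw",(375,170,405,195),.06)],95)
im=np.load("top0.npz")["p"]; print(im[198:226:2,200:228:2].max(2))
a=cv2.resize(im[170:250,180:260],(400,400),interpolation=2);b=cv2.resize(im[130:230,320:400],(320,400),interpolation=2)
cv2.imwrite("pics/crop1.png",np.hstack([a,b])[:,:,::-1])
E
```

```text
top block (345, 208) [ 0.5383 -0.1758  0.062 ] L 0.035 0.018 ang -18.2 d 1.4693068
top sleeve (363, 152) [ 0.6994 -0.2271  0.013 ] L 0.082 0.019 ang -17.3 d 1.5267873
top screw (212, 212) [0.5271 0.1696 0.06  ] L 0.025 0.025 ang -123.3 d 1.472126
scene block (334, 290) [ 0.5459 -0.1861  0.062 ] L 0.044 0.033 ang -22.2 d 1.2750025
scene sleeve (388, 344) [ 0.6998 -0.2261  0.013 ] L 0.086 0.024 ang -18.3 d 1.2426387
scene screw (391, 182) [0.533  0.1631 0.06  ] L 0.034 0.03 ang -28.2 d 1.4585978
scene screw (391, 182) [0.533  0.1631 0.06  ] L 0.038 0.035 ang -28.2 d 1.4585978
[[192 192 185 168 182 143 144 178 177 175 191 193 193 192]
 [192 192 183 164 174 172 173 175 174 173 179 190 193 192]
 [192 186 174 173 173 172 172 175 175 175 176 179 186 193]
 [191 176 173 172 170 143 145 171 175 174 177 175 173 190]
 [181 173 172 172 151  89  81 124 161 173 176 176 175 178]
 [177 173 172 163 111  75  76  72 101 146 172 176 176 167]
 [174 172 169 134  79  78  77  76  69  79 151 177 178 163]
 [173 172 154  89  73  80  80  76  59  97 161 177 177 160]
 [170 171 161 123  79  71  76  66  73 147 175 178 176 156]
 [168 172 172 162 133  94  66  57 126 171 177 178 172 159]
 [173 169 173 172 167 150 119 110 163 176 177 177 159 175]
 [185 163 170 173 174 174 170 168 175 176 178 166 160 190]
 [191 180 166 167 172 175 175 175 176 173 164 152 185 192]
 [192 192 179 153 157 161 168 164 155 153 158 168 192 193]]
```

View pics/crop1.png

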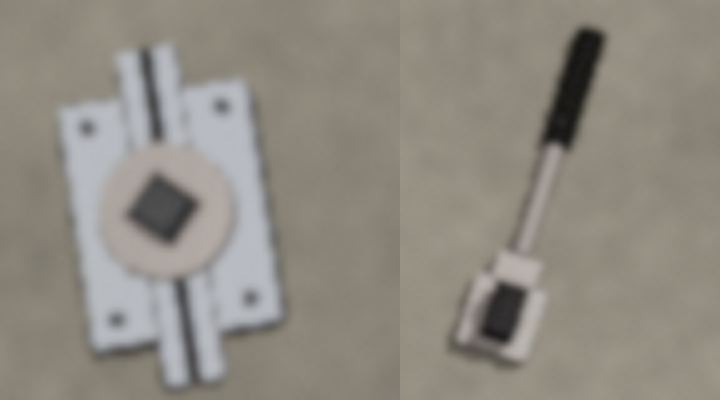

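The crop confirms it: a square screw head on a round flange, and a straight wrench. Wrench at about (0.538,-0.176), heading -17.5°. Screw at about (0.529,0.168), sides at -33°. I'll hover over the wrench first.

Emit:
carry_out --rows '[{"tx": 28, "ty": -14.3, "tz": 3, "yaw": 0, "claw": -1}, {"tx": 28, "ty": -14.3, "tz": 3, "yaw": 0, "claw": -1}, {"tx": 28, "ty": -14.3, "tz": 3, "yaw": 0, "claw": -1}, {"tx": 28, "ty": -14.3, "tz": 3, "yaw": 0, "claw": -1}, {"tx": 28, "ty": -14.3, "tz": 3, "yaw": 0, "claw": -1}, {"tx": 28, "ty": -14.3, "tz": 3, "yaw": 0, "claw": -1}, {"tx": 28, "ty": -14.3, "tz": 3, "yaw": 0, "claw": -1}, {"tx": 28, "ty": -14.3, "tz": 3, "yaw": 0, "claw": -1}]'

```text
t: 0.77
eef_pos: [0.3664, -0.357, 0.2288]
eef_rot: [-0.0, 0.985, 0.17, -0.0]
wrist_force: [0.6, -0.4, -0.7]
grip_width: 1.0
grasp_force: 0.0
```

Emit:
carry_out --rows '[{"tx": 28, "ty": -14.3, "tz": 3, "yaw": 0, "claw": -1}, {"tx": 28, "ty": -14.3, "tz": 3, "yaw": 0, "claw": -1}, {"tx": 28, "ty": -14.3, "tz": 3, "yaw": 0, "claw": -1}, {"tx": 28, "ty": -14.3, "tz": 3, "yaw": 0, "claw": -1}, {"tx": 28, "ty": -14.3, "tz": 3, "yaw": 0, "claw": -1}, {"tx": 28, "ty": -14.3, "tz": 3, "yaw": 0, "claw": -1}, {"tx": 28, "ty": -14.3, "tz": 3, "yaw": 0, "claw": -1}, {"tx": 28, "ty": -14.3, "tz": 3, "yaw": 0, "claw": -1}]'

```text
t: 1.43
eef_pos: [0.5389, -0.1739, 0.2047]
eef_rot: [-0.0, 0.985, 0.171, -0.0]
wrist_force: [0.8, -0.4, -0.3]
grip_width: 0.999
grasp_force: 0.0
```

Emit:
carry_out --rows '[{"tx": 0, "ty": 0, "tz": 0, "yaw": 6.2, "claw": -1}, {"tx": 0, "ty": 0, "tz": 0, "yaw": 6.2, "claw": -1}, {"tx": 0, "ty": 0, "tz": 0, "yaw": 6.2, "claw": -1}, {"tx": 0, "ty": 0, "tz": 0, "yaw": 6.2, "claw": -1}, {"tx": 0, "ty": 0, "tz": 0, "yaw": 6.2, "claw": -1}, {"tx": 0, "ty": 0, "tz": 0, "yaw": 6.2, "claw": -1}, {"tx": 0, "ty": 0, "tz": 0, "yaw": 0, "claw": -1}, {"tx": 0, "ty": 0, "tz": 0, "yaw": 0, "claw": -1}]'

```text
t: 2.1
eef_pos: [0.538, -0.1753, 0.2049]
eef_rot: [-0.0, 0.989, -0.151, -0.0]
wrist_force: [0.4, -0.2, -0.6]
grip_width: 0.999
grasp_force: 0.0
```

Run:
```python
from bench import manip
import cv2,numpy as np
c=manip.camera_params("wrist"); s=manip.sense(); p,d=manip.capture("wrist"); cv2.imwrite("pics/w1.png",p[:,:,::-1]); np.savez("w1.npz",p=p,d=d,**c)
print(s["eef_pos"],s["eef_rot"],s["joints"],c["intrinsics"].round(1).tolist(),-c["R"].T@c["t"],c["R"].round(3).tolist())
```

```text
[ 0.53804812 -0.17533201  0.20490111] [-1.38124164e-04  9.88510260e-01 -1.51153283e-01 -3.63273601e-04] [-5.28505277e-01  1.76289545e-01  1.67476709e+00 -1.08605303e-05
  1.29131324e+00  1.34576379e+00] [[371.6, 0.0, 321.2], [0.0, 371.6, 241.6], [0.0, 0.0, 1.0]] [ 0.61558263 -0.19888754  0.32575179] [[-0.299, -0.954, -0.001], [-0.906, 0.284, 0.314], [-0.299, 0.095, -0.949]]
```

View pics/w1.png

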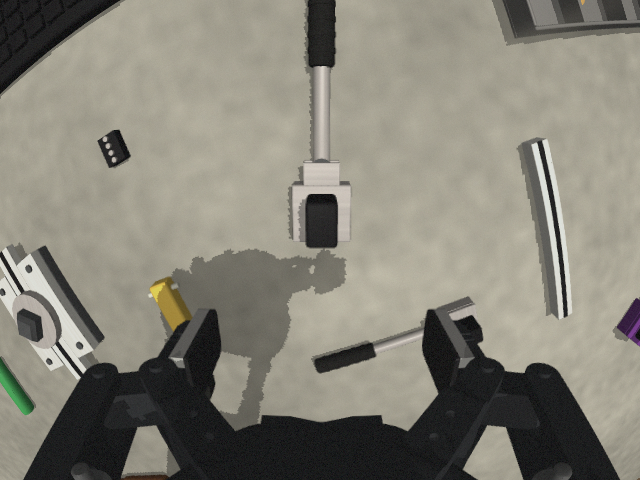

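The wrist view shows the wrench straight ahead: block at (322,220), tube along column 320, sleeve up at (320,30). The jaws are aligned with it. I'll refine using the depth of the block top and the head top.

```bash
cat >> h.py <<'E'
def cloud(f):
    """fisheye depth -> world points (H,W,3)"""
    K,R,t=f["intrinsics"],f["R"],f["t"]; v,u=np.mgrid[:480,:640].astype(float)
    x,y=(u-K[0,2])/K[0,0],(v-K[1,2])/K[1,1]; r=np.hypot(x,y)+1e-12; k=np.tan(r)/r
    d=f["d"]; return (np.stack([k*x*d,k*y*d,d],2)-t)@R
E
python3 - <<'E'
from h import *
f=np.load("w1.npz"); X=cloud(f); g=f["p"].max(2)
def box(nm,m,z):
    for c in blobs(m,(280,0,370,262),60)[:2]:
        (a,b),wh,an=cv2.minAreaRect(c); q=world(f,*cv2.boxPoints(((a,b),wh,an)).T,z,True)
        mm=np.zeros(g.shape,np.uint8); cv2.drawContours(mm,[c],-1,1,-1); P=X[mm>0]
        rect=cv2.minAreaRect((P[:,:2]*1e4).astype(np.float32)); 
        print(nm,"px",(a,b),wh,"rect mm",np.array(rect[0])/10,np.array(rect[1])/10,rect[2],"z",np.median(P[:,2]),"n",len(P))
Z=X[...,2]; print("floor z",np.median(Z[100:150,200:280]), "tube ridge",Z[70:160,322].round(4)[::15])
box("blocktop",((Z>.057)&(Z<.068)&(g<90)).astype(np.uint8),.062)
box("headtop",((Z>.021)&(Z<.031)&(g>90)).astype(np.uint8),.026)
box("dark sleeve",(g<70).astype(np.uint8),.013)
# tube centre line
pts=[]
for v in range(75,160,5):
    r=np.where((Z[v,300:345]>.006)&(g[v,300:345]>60))[0]+300
    pts.append(world(f,(r.min()+r.max())/2,v,.016,True)[0])
pts=np.array(pts)[:,:2]; l=cv2.fitLine(pts.astype(np.float32),2,0,.01,.01).ravel(); print("tube",np.degrees(np.arctan2(l[1],l[0])),l[2:],
 "perp offs of TCP mm",)
n=np.array([-l[1],l[0]]);print(1e3*n@(np.array([.53805,-.17533])-l[2:]))
E
```

```text
floor z 0.0003881934397281785 tube ridge [0.0195 0.0209 0.0204 0.0199 0.0195 0.0201]
blocktop px (321.0, 223.5) (47.0, 32.0) rect mm [ 571.6612793  -185.04128418] [23.87880096 92.10167847] 72.06773376464844 z 0.062097396089628505 n 1504
headtop px (320.9999694824219, 200.49996948242188) (57.99999237060547, 80.99998474121094) rect mm [ 568.51152344 -183.63884277] [48.90308228 98.95187378] 72.72344970703125 z 0.02600426801723544 n 2629
dark sleeve px (321.0, 33.5) (67.0, 28.0) rect mm [ 669.24853516 -214.34838867] [ 23.33812408 111.5699707 ] 71.19171142578125 z 0.022508711275496543 n 1806
dark sleeve px (321.5, 220.5) (53.0, 31.0) rect mm [ 571.77324219 -185.14512939] [23.21266785 91.82853394] 72.59371185302734 z 0.0619612679280088 n 1647
tube -16.073511 [ 0.6219085  -0.20087235] perp offs of TCP mm
1.3258927359650194
```

Run:
```python
from h import *
f=np.load("w1.npz"); X=cloud(f); g=f["p"].max(2); Z=X[...,2]
W=np.zeros(g.shape,bool); W[150:262,280:365]=1
for nm,m in (("block",W&(abs(Z-.062)<.003)),("head",W&(abs(Z-.026)<.003)),):
    P=X[m]; r=cv2.minAreaRect((P[:,:2]*1e3).astype(np.float32)); print(nm,r,len(P))
a=np.radians(-17.4); e=np.array([np.cos(a),np.sin(a)]); n=np.array([-e[1],e[0]])
P=X[W&(abs(Z-.062)<.003)][:,:2]
for k in (e,n): print(np.percentile(P@k,[0,1,99,100]).round(4))
W[:]=0; W[0:160,295:350]=1
top=[]
for v in range(5,155,10):
    m=W[v]&(Z[v]>.012); 
    if m.sum(): top.append(X[v][m][np.argmax(Z[v][m])][:2].tolist()+[m.sum()])
    if m.sum(): Q=X[v][m]; k=Q[Q[:,2]>Q[:,2].max()-.002].mean(0); top[-1][:2]=k[:2]
top=np.array(top); l=cv2.fitLine(top[:,:2].astype(np.float32),2,0,.001,.001).ravel(); print("ridge",np.degrees(np.arctan2(l[1],l[0])),l, (l[2:]@n))
```

```text
block ((544.1956787109375, -176.1248321533203), (23.993389129638672, 36.69548797607422), 72.5709228515625) 1492
head ((553.0059204101562, -178.8817138671875), (48.89138412475586, 66.61293029785156), 72.52808380126953) 2597
[0.5536 0.5541 0.5895 0.5903]
[-0.0173 -0.0172  0.0065  0.0067]
ridge -17.225235 [ 0.95514804 -0.29612875  0.65472525 -0.21086356] -0.005424954643389189
```

Block top measures 24 x 36.7 mm at z 0.062, matching the given sizes, with centre (0.5442,-0.1761) and yaw -17.4°. Next I descend and grip.

Emit:
carry_out --rows '[{"tx": 6, "ty": -1, "tz": 25, "yaw": 0, "claw": -1}, {"tx": 0, "ty": 0, "tz": 30, "yaw": 0, "claw": -1}, {"tx": 0, "ty": 0, "tz": 30, "yaw": 0, "claw": -1}, {"tx": 0, "ty": 0, "tz": 30, "yaw": 0, "claw": -1}, {"tx": 0, "ty": 0, "tz": 22, "yaw": 0, "claw": -1}, {"tx": 0, "ty": 0, "tz": 14, "yaw": 0, "claw": -1}, {"tx": 0, "ty": 0, "tz": 0, "yaw": 0, "claw": -1}, {"tx": 0, "ty": 0, "tz": 0, "yaw": 0, "claw": -1}]'

```text
t: 2.82
eef_pos: [0.5438, -0.176, 0.0538]
eef_rot: [-0.0, 0.988, -0.152, -0.001]
wrist_force: [-0.5, -1.2, 0.4]
grip_width: 1.003
grasp_force: 0.0
```

Emit:
carry_out --rows '[{"tx": 0, "ty": 0, "tz": 0, "yaw": 0, "claw": 1}, {"tx": 0, "ty": 0, "tz": 0, "yaw": 0, "claw": 1}, {"tx": 0, "ty": 0, "tz": 0, "yaw": 0, "claw": 1}, {"tx": 0, "ty": 0, "tz": 0, "yaw": 0, "claw": 1}, {"tx": 0, "ty": 0, "tz": 0, "yaw": 0, "claw": 1}, {"tx": 0, "ty": 0, "tz": 0, "yaw": 0, "claw": 1}, {"tx": 0, "ty": 0, "tz": 0, "yaw": 0, "claw": 1}, {"tx": 0, "ty": 0, "tz": 0, "yaw": 0, "claw": 1}]'

```text
t: 3.48
eef_pos: [0.5447, -0.1767, 0.0551]
eef_rot: [0.0, 0.988, -0.153, 0.0]
wrist_force: [-0.9, 0.3, 5.7]
grip_width: 0.272
grasp_force: 59.2
```

Emit:
carry_out --rows '[{"tx": 0, "ty": 0, "tz": 0, "yaw": 0, "claw": 1}, {"tx": 0, "ty": 0, "tz": -5, "yaw": 0, "claw": 1}, {"tx": 0, "ty": 0, "tz": -15, "yaw": 0, "claw": 1}, {"tx": 0, "ty": 0, "tz": -25, "yaw": 0, "claw": 1}, {"tx": 0, "ty": 0, "tz": -30, "yaw": 0, "claw": 1}, {"tx": 0, "ty": 0, "tz": -30, "yaw": 0, "claw": 1}, {"tx": 0, "ty": 0, "tz": -25, "yaw": 0, "claw": 1}, {"tx": 0, "ty": 0, "tz": 0, "yaw": 0, "claw": 1}]'

```text
t: 4.15
eef_pos: [0.5466, -0.1775, 0.1893]
eef_rot: [0.002, 0.988, -0.153, 0.004]
wrist_force: [0.3, -0.7, -4.2]
grip_width: 0.27
grasp_force: 59.8
```

Emit:
carry_out --rows '[{"tx": -8, "ty": -11, "tz": 0, "yaw": 0, "claw": 1}, {"tx": -14, "ty": -18, "tz": 0, "yaw": 0, "claw": 1}, {"tx": -20, "ty": -26, "tz": 0, "yaw": 0, "claw": 1}, {"tx": -22, "ty": -29, "tz": 0, "yaw": 0, "claw": 1}, {"tx": -22, "ty": -29, "tz": 0, "yaw": 0, "claw": 1}, {"tx": -20, "ty": -26, "tz": 0, "yaw": 0, "claw": 1}, {"tx": -16, "ty": -20, "tz": 0, "yaw": 0, "claw": 1}, {"tx": -12, "ty": -16, "tz": 0, "yaw": 0, "claw": 1}]'

```text
t: 4.82
eef_pos: [0.4655, 0.0338, 0.1805]
eef_rot: [-0.001, 0.988, -0.152, -0.004]
wrist_force: [-0.7, 0.1, -5.8]
grip_width: 0.273
grasp_force: 60.0
```

Emit:
carry_out --rows '[{"tx": 0, "ty": 0, "tz": 0, "yaw": 0, "claw": 1}, {"tx": 0, "ty": 0, "tz": 0, "yaw": 0, "claw": 1}, {"tx": 0, "ty": 0, "tz": 0, "yaw": 0, "claw": 1}, {"tx": 0, "ty": 0, "tz": 0, "yaw": 0, "claw": 1}, {"tx": 0, "ty": 0, "tz": 0, "yaw": 0, "claw": 1}, {"tx": 0, "ty": 0, "tz": 0, "yaw": 0, "claw": 1}, {"tx": 0, "ty": 0, "tz": 0, "yaw": 0, "claw": 1}, {"tx": 0, "ty": 0, "tz": 0, "yaw": 0, "claw": 1}]'

```text
t: 5.48
eef_pos: [0.4695, 0.0306, 0.1843]
eef_rot: [-0.0, 0.988, -0.153, 0.0]
wrist_force: [0.1, -0.5, -6.5]
grip_width: 0.27
grasp_force: 60.2
```

Run:
```python
from bench import manip
import cv2,numpy as np
c=manip.camera_params("wrist"); s=manip.sense(); p,d=manip.capture("wrist"); cv2.imwrite("pics/w2.png",p[:,:,::-1]); np.savez("w2.npz",p=p,d=d,tcp=s["eef_pos"],q=s["eef_rot"],**c)
print(s["eef_pos"],s["eef_rot"],s["joints"],s["wrist_force"],s["moment"])
```

```text
[0.46945863 0.03063317 0.18430658] [-1.96783093e-05  9.88232125e-01 -1.52961654e-01  7.32766330e-06] [-1.92566550e-01 -5.11294748e-02  1.95646747e+00  4.22400645e-05
  1.23624155e+00  1.68534492e+00] [ 0.08367085 -0.53673522 -6.46225391] [ 0.04687744  0.11436206 -0.02059096]
```

View pics/w2.png

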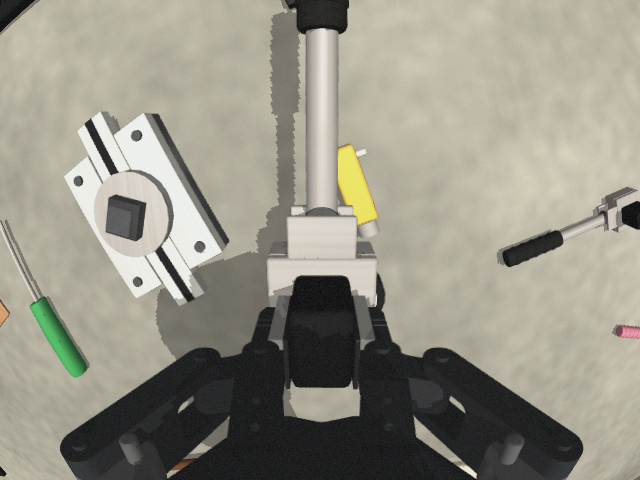

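The wrench is held straight in the jaws: block at (322,330), head at (322,275), tube up column 322. The screw is clear of everything at (125,217) on its flange. Next I measure the screw, and the held wrench relative to the TCP.

Run:
```python
from h import *
f=np.load("w2.npz"); X=cloud(f); g=f["p"].max(2); Z=X[...,2]; tcp=f["tcp"]; q=f["q"]; psi=2*np.arctan2(q[2],q[1]); print("psi",np.degrees(psi))
W=np.zeros(g.shape,bool); W[160:270,80:180]=1
m=W&(abs(Z-.060)<.002); P=X[m]; print("screw top",cv2.minAreaRect((P[:,:2]*1e3).astype(np.float32)),np.median(P[:,2]),len(P))
m=W&(abs(Z-.042)<.003)&(g>110); P=X[m]; c=cv2.minEnclosingCircle((P[:,:2]*1e3).astype(np.float32)); print("flange",c,np.median(P[:,2]),len(P))
# block geometry in image: top face dark contour
W[:]=0; W[120:235,80:180]=1
e=np.array([np.cos(psi),np.sin(psi)]); n=np.array([-e[1],e[0]])
def loc(P): d=P[:,:2]-tcp[:2]; return np.stack([d@e,d@n],1)*1e3
W[:]=0; W[200:400,255:390]=1
h=np.histogram(Z[W],np.arange(.1,.22,.004)); print(h[0],h[1][0])
for nm,zc in (("head",np.nan),):
    m=W&(g>120)&(Z>.1); P=X[m]; zt=np.median(P[:,2]); k=abs(P[:,2]-zt)<.004; print("head top z",zt,cv2.minAreaRect(loc(P[k]).astype(np.float32)))
m=W&(g<60)&(abs(Z-(tcp[2]+.008))<.006); u=loc(X[m]); print("blocktop?",np.median(X[m][:,2]),np.percentile(u,[1,99],axis=0))
W[:]=0; W[40:205,295:350]=1; t=[]
for v in range(40,205,8):
    P=X[v][W[v]&(Z[v]>.1)]; 
    if len(P)>5: P=P[P[:,2]>P[:,2].max()-.002].mean(0); t.append(P)
t=np.array(t); l=cv2.fitLine(loc(t).astype(np.float32),2,0,.001,.001).ravel(); print("tube ridge",np.degrees(np.arctan2(l[1],l[0])),l, "lat at x=0",l[3]-l[2]*l[1]/l[0],"z slope",np.polyfit(loc(t)[:,0],t[:,2]*1e3,1))
```

```text
psi -17.597195916275084
screw top ((531.9710083007812, 171.7683563232422), (25.6804256439209, 24.514381408691406), 57.70259475708008) 0.06024331993078446 772
flange ((532.5184326171875, 173.6490936279297), 36.641929626464844) 0.04238564961158504 3597
[   0    0    0    0    0    0    0   28  361  106   97  242  469 5625
  617  223  304  412  489  627  606  634 4630 1130  579  613  422  553
  402] 0.1
head top z 0.15480952523271158 ((21.404722213745117, 0.6565799713134766), (49.19431686401367, 42.47593688964844), 89.76980590820312)
blocktop? 0.19132877480097538 [[-16.25817733 -22.23610017]
 [ 17.8285814   23.34579891]]
tube ridge 0.25025097 [9.9999046e-01 4.3676901e-03 7.8481430e+01 7.6295787e-01] lat at x=0 0.42017204 z slope [  0.5451464 158.3358276]
```

```bash
cat > scr.py <<'E'
from h import *
import sys
f=np.load(sys.argv[1]); X=cloud(f); g=f["p"].max(2); Z=X[...,2]; u0,v0,u1,v1=map(int,sys.argv[2:6])
W=np.zeros(g.shape,bool); W[v0:v1,u0:u1]=1
zt=np.median(Z[W&(abs(Z-.060)<.002)&(g<110)])
for tol in (.0005,.0008,.0012): 
    P=X[W&(abs(Z-zt)<tol)&(g<110)]; print(tol,zt,cv2.minAreaRect((P[:,:2]*1e3).astype(np.float32)),len(P))
P=X[W&(abs(Z-.042)<.002)&(g>110)]; H=cv2.convexHull((P[:,:2]*1e3).astype(np.float32)); print("flange ellipse",cv2.fitEllipse(H),cv2.minAreaRect(H))
a=f["p"][v0:v1,u0:u1]; cv2.imwrite("pics/crop_"+sys.argv[1][:-4]+".png",cv2.resize(a,None,fx=5,fy=5,interpolation=2)[:,:,::-1])
E
python3 scr.py w2.npz 80 160 180 270
```

```text
0.0005 0.06024114237749799 ((532.3128051757812, 172.6268310546875), (22.3853816986084, 23.118030548095703), 55.41633605957031) 364
0.0008 0.06024114237749799 ((532.3350219726562, 172.69142150878906), (22.762285232543945, 22.935462951660156), 56.4686279296875) 532
0.0012 0.06024114237749799 ((532.2560424804688, 172.382568359375), (23.957592010498047, 23.026899337768555), 58.44011688232422) 644
flange ellipse ((532.3197631835938, 173.39678955078125), (71.21988677978516, 72.33035278320312), 175.23838806152344) ((532.2247314453125, 173.24114990234375), (71.32447052001953, 71.34883117675781), 62.78491973876953)
```

View pics/crop_w2.png

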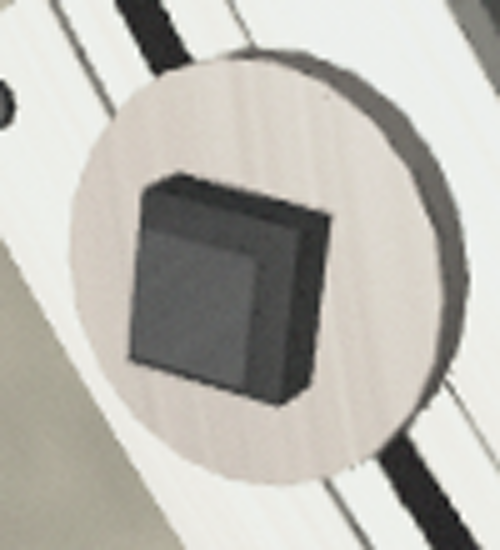

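The crop shows the top face as the lighter square, with corners near (145,230), (257,258), (247,390) and (130,360) in crop pixels. Casting those onto z = 0.060.

Run:
```python
from h import *
f=np.load("w2.npz"); k=np.array([[145,230],[257,258],[247,390],[130,360]])/5-.4+[80,160]
Q=world(f,k[:,0],k[:,1],.0601,True)[:,:2]*1e3; print(Q.round(1),Q.mean(0))
d=np.diff(np.vstack([Q,Q[:1]]),axis=0); print(np.hypot(*d.T),np.degrees(np.arctan2(d[:,1],d[:,0]))%90)
e=np.array([np.cos(np.radians(-32.5)),np.sin(np.radians(-32.5))]);p=np.array([532.3,173.3])-[469.46,30.63]
a=np.radians(-17.6);print("tool x,y",p@[np.cos(a),np.sin(a)],p@[np.sin(a),-np.cos(a)])
```

```text
[[545.9 176.2]
 [535.2 158.8]
 [517.1 169.9]
 [528.3 188.6]] [531.60329962 173.37382852]
[20.45285553 21.17885761 21.85769085 21.54425243] [58.39110236 58.47824625 59.2346698  54.74452316]
tool x,y 16.759389250742846 -154.9926365087777
```

Emit:
carry_out --rows '[{"tx": 0, "ty": 0, "tz": 0, "yaw": 5, "claw": 1}, {"tx": 0, "ty": 0, "tz": 0, "yaw": 6, "claw": 1}, {"tx": 0, "ty": 0, "tz": 0, "yaw": 3.6, "claw": 1}, {"tx": -2, "ty": -16, "tz": 0, "yaw": 0, "claw": 1}, {"tx": -4, "ty": -26, "tz": 0, "yaw": 0, "claw": 1}, {"tx": -5, "ty": -30, "tz": 0, "yaw": 0, "claw": 1}, {"tx": -5, "ty": -30, "tz": 0, "yaw": 0, "claw": 1}, {"tx": -4, "ty": -26, "tz": 0, "yaw": 0, "claw": 1}]'

```text
t: 6.2
eef_pos: [0.5211, 0.1516, 0.1843]
eef_rot: [-0.0, 0.961, -0.277, 0.0]
wrist_force: [1.1, -1.0, -5.6]
grip_width: 0.272
grasp_force: 60.8
```

Emit:
carry_out --rows '[{"tx": -2, "ty": -16, "tz": 0, "yaw": 0, "claw": 1}, {"tx": -1, "ty": -9.6, "tz": 0, "yaw": 0, "claw": 1}, {"tx": 0, "ty": 0, "tz": 10, "yaw": 0, "claw": 1}, {"tx": 0, "ty": 0, "tz": 20, "yaw": 0, "claw": 1}, {"tx": 0, "ty": 0, "tz": 16, "yaw": 0, "claw": 1}, {"tx": 0, "ty": 0, "tz": 9, "yaw": 0, "claw": 1}, {"tx": 0, "ty": 0, "tz": 0, "yaw": 0, "claw": 1}, {"tx": 0, "ty": 0, "tz": 0, "yaw": 0, "claw": 1}]'

```text
t: 6.87
eef_pos: [0.5312, 0.1725, 0.1288]
eef_rot: [0.0, 0.961, -0.277, -0.001]
wrist_force: [0.0, -0.1, -5.6]
grip_width: 0.274
grasp_force: 60.8
```

Emit:
carry_out --rows '[{"tx": 0, "ty": 0, "tz": 0, "yaw": 0, "claw": 1}, {"tx": 0, "ty": 0, "tz": 0, "yaw": 0, "claw": 1}, {"tx": 0, "ty": 0, "tz": 0, "yaw": 0, "claw": 1}, {"tx": 0, "ty": 0, "tz": 0, "yaw": 0, "claw": 1}, {"tx": 0, "ty": 0, "tz": 0, "yaw": 0, "claw": 1}, {"tx": 0, "ty": 0, "tz": 0, "yaw": 0, "claw": 1}, {"tx": 0, "ty": 0, "tz": 0, "yaw": 0, "claw": 1}, {"tx": 0, "ty": 0, "tz": 0, "yaw": 0, "claw": 1}]'

```text
t: 7.53
eef_pos: [0.5316, 0.1733, 0.1293]
eef_rot: [0.0, 0.961, -0.277, -0.0]
wrist_force: [0.1, -0.0, -6.4]
grip_width: 0.269
grasp_force: 60.8
```

Emit:
carry_out --rows '[{"tx": 0, "ty": 0, "tz": 4, "yaw": 0, "claw": 1}, {"tx": 0, "ty": 0, "tz": 5, "yaw": 0, "claw": 1}, {"tx": 0, "ty": 0, "tz": 4, "yaw": 0, "claw": 1}, {"tx": 0, "ty": 0, "tz": 3, "yaw": 0, "claw": 1}, {"tx": 0, "ty": 0, "tz": 2, "yaw": 0, "claw": 1}, {"tx": 0, "ty": 0, "tz": 2, "yaw": 0, "claw": 1}, {"tx": 0, "ty": 0, "tz": 1, "yaw": 0, "claw": 1}, {"tx": 0, "ty": 0, "tz": 0, "yaw": 0, "claw": 1}]'

```text
t: 8.2
eef_pos: [0.5318, 0.1731, 0.1082]
eef_rot: [-0.0, 0.961, -0.277, 0.0]
wrist_force: [1.0, -0.3, -7.5]
grip_width: 0.269
grasp_force: 60.9
```

Emit:
carry_out --rows '[{"tx": 0, "ty": 0, "tz": 1, "yaw": 0, "claw": 1}, {"tx": 0, "ty": 0, "tz": 1, "yaw": 0, "claw": 1}, {"tx": 0, "ty": 0, "tz": 1, "yaw": 0, "claw": 1}, {"tx": 0, "ty": 0, "tz": 0, "yaw": 0, "claw": 1}, {"tx": 0, "ty": 0, "tz": 0, "yaw": 0, "claw": 1}, {"tx": 0, "ty": 0, "tz": 0, "yaw": 0, "claw": 1}, {"tx": 0, "ty": 0, "tz": 0, "yaw": 0, "claw": 1}, {"tx": 0, "ty": 0, "tz": 0, "yaw": 0, "claw": 1}]'

```text
t: 8.87
eef_pos: [0.5318, 0.1732, 0.1053]
eef_rot: [-0.0, 0.961, -0.277, 0.0]
wrist_force: [2.9, -0.2, -7.4]
grip_width: 0.273
grasp_force: 60.8
```

Emit:
carry_out --rows '[{"tx": 0, "ty": 0, "tz": 1.5, "yaw": 0, "claw": 1}, {"tx": 0, "ty": 0, "tz": 1.5, "yaw": 0, "claw": 1}, {"tx": 0, "ty": 0, "tz": 1.5, "yaw": 0, "claw": 1}, {"tx": 0, "ty": 0, "tz": 1, "yaw": 0, "claw": 1}, {"tx": 0, "ty": 0, "tz": 1, "yaw": 0, "claw": 1}, {"tx": 0, "ty": 0, "tz": 0, "yaw": 0, "claw": 1}, {"tx": 0, "ty": 0, "tz": 0, "yaw": 0, "claw": 1}, {"tx": 0, "ty": 0, "tz": 0, "yaw": 0, "claw": 1}]'

```text
t: 9.53
eef_pos: [0.5318, 0.1732, 0.0988]
eef_rot: [-0.0, 0.961, -0.277, 0.0]
wrist_force: [4.2, -0.8, -6.2]
grip_width: 0.271
grasp_force: 60.8
```

Emit:
carry_out --rows '[{"tx": 0, "ty": 0, "tz": 0.7, "yaw": 0, "claw": 1}, {"tx": 0, "ty": 0, "tz": 0.7, "yaw": 0, "claw": 1}, {"tx": 0, "ty": 0, "tz": 0.6, "yaw": 0, "claw": 1}, {"tx": 0, "ty": 0, "tz": 0, "yaw": 0, "claw": 1}, {"tx": 0, "ty": 0, "tz": 0, "yaw": 0, "claw": 1}, {"tx": 0, "ty": 0, "tz": 0, "yaw": 0, "claw": 1}, {"tx": 0, "ty": 0, "tz": 0, "yaw": 0, "claw": 1}, {"tx": 0, "ty": 0, "tz": 0, "yaw": 0, "claw": 1}]'

```text
t: 10.2
eef_pos: [0.5318, 0.1732, 0.0971]
eef_rot: [-0.0, 0.961, -0.277, 0.0]
wrist_force: [1.5, -1.5, -1.1]
grip_width: 0.265
grasp_force: 61.7
```

Emit:
carry_out --rows '[{"tx": 0, "ty": 0, "tz": 0, "yaw": 0, "claw": -1}, {"tx": 0, "ty": 0, "tz": 0, "yaw": 0, "claw": -1}, {"tx": 0, "ty": 0, "tz": 0, "yaw": 0, "claw": -1}, {"tx": 0, "ty": 0, "tz": 0, "yaw": 0, "claw": -1}, {"tx": 0, "ty": 0, "tz": 0, "yaw": 0, "claw": -1}, {"tx": 0, "ty": 0, "tz": 0, "yaw": 0, "claw": -1}, {"tx": 0, "ty": 0, "tz": 0, "yaw": 0, "claw": -1}, {"tx": 0, "ty": 0, "tz": 0, "yaw": 0, "claw": -1}]'

```text
t: 10.87
eef_pos: [0.5316, 0.1732, 0.0968]
eef_rot: [-0.0, 0.961, -0.277, -0.0]
wrist_force: [-0.5, -0.6, -0.1]
grip_width: 1.0
grasp_force: 0.0
```

Emit:
carry_out --rows '[{"tx": 0, "ty": 0, "tz": -10, "yaw": 0, "claw": -1}, {"tx": 0, "ty": 0, "tz": -20, "yaw": 0, "claw": -1}, {"tx": 0, "ty": 0, "tz": -30, "yaw": 0, "claw": -1}, {"tx": 0, "ty": 0, "tz": -30, "yaw": 0, "claw": -1}, {"tx": 0, "ty": 0, "tz": -20, "yaw": 0, "claw": -1}, {"tx": 0, "ty": 0, "tz": -10, "yaw": 0, "claw": -1}, {"tx": 0, "ty": 0, "tz": 0, "yaw": 0, "claw": -1}, {"tx": 0, "ty": 0, "tz": 0, "yaw": 0, "claw": -1}]'

```text
t: 11.53
eef_pos: [0.5315, 0.1732, 0.2166]
eef_rot: [-0.0, 0.961, -0.277, -0.0]
wrist_force: [-0.4, 0.1, -0.1]
grip_width: 1.002
grasp_force: 0.0
```

Run:
```python
from bench import manip
import cv2,numpy as np
c=manip.camera_params("wrist"); s=manip.sense(); p,d=manip.capture("wrist"); cv2.imwrite("pics/w3.png",p[:,:,::-1]); np.savez("w3.npz",p=p,d=d,tcp=s["eef_pos"],q=s["eef_rot"],**c)
print(s["eef_pos"],s["eef_rot"],s["joints"],s["wrist_force"])
```

```text
[0.53147778 0.17320663 0.2165687 ] [-1.25591777e-05  9.60874117e-01 -2.76985433e-01 -2.51133544e-05] [9.88466058e-02 1.47344662e-01 1.68346812e+00 4.33963676e-05
 1.31081722e+00 2.23094251e+00] [-0.43997226  0.08369063 -0.1492315 ]
```

View pics/w3.png

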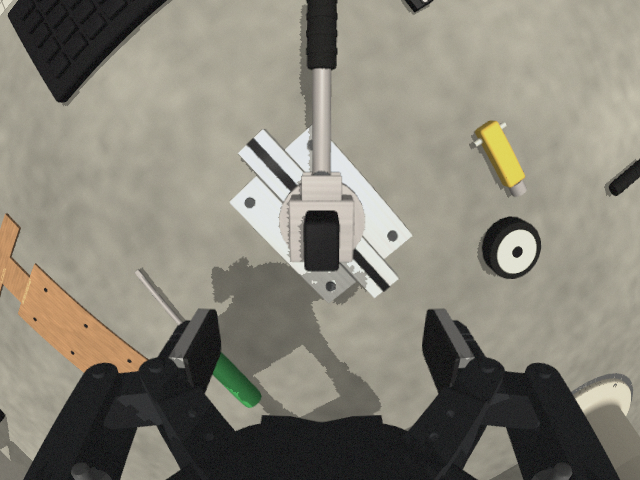

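The wrench is standing on the flange: block at (322,240), handle straight up column 322. Next I check heights and heading, and work out the approach to the sleeve.

```bash
cat > chk.py <<'E'
from h import *
import sys
f=np.load(sys.argv[1]); X=cloud(f); Z=X[...,2]; b=list(map(int,sys.argv[2:6])); s=list(map(int,sys.argv[6:10]))
def win(b): W=np.zeros(Z.shape,bool); W[b[1]:b[3],b[0]:b[2]]=1; return W
for nm,zc in (("block",.104),("head",.068)):
    P=X[win(b)&(abs(Z-zc)<.003)]; print(nm,cv2.minAreaRect((P[:,:2]*1e3).astype(np.float32)),np.median(P[:,2]),len(P))
P=X[win(s)&(Z>.058)&(Z<.07)]; l=cv2.fitLine((P[:,:2]*1e3).astype(np.float32),2,0,.01,.01).ravel(); print("handle ridge ang",np.degrees(np.arctan2(l[1],l[0])),l,P[:,2].max(),len(P))
E
python3 chk.py w3.npz 270 165 375 290 295 5 345 165
python3 - <<'E'
import numpy as np
a=np.radians(-32.2); s=np.array([532,173.3])+165*np.array([np.cos(a),np.sin(a)]); push=np.array([np.sin(a),-np.cos(a)])
st=s-push*45; print("sleeve",s,"start TCP",st); d=st-[531.5,173.2]; print("tool x,y at psi -32.2:",d@[np.cos(a),np.sin(a)],d@push)
E
```

```text
block ((532.0769653320312, 174.34266662597656), (23.300439834594727, 35.91950607299805), 58.442047119140625) 0.10416737465505253 1777
head ((539.4147338867188, 169.07098388671875), (49.32209014892578, 66.67265319824219), 57.91654586791992) 0.067964950727423 3157
handle ridge ang -32.295586 [ 8.4530300e-01 -5.3428721e-01  6.3140515e+02  1.1145294e+02] 0.06887819964809959 3450
sleeve [671.62187241  85.37541445] start TCP [695.60130483 123.45410692]
tool x,y at psi -32.2: 165.36980895545673 -45.35105745464817
```

Seating confirmed: head top 0.068, block top 0.104, handle straight at -32.2°. I'll shut the fingers and go beside the sleeve on its counter-clockwise side.

Emit:
carry_out --rows '[{"tx": 20, "ty": -5, "tz": 0, "yaw": 0, "claw": 1}, {"tx": 30, "ty": -8, "tz": 0, "yaw": 0, "claw": 1}, {"tx": 30, "ty": -8, "tz": 0, "yaw": 0, "claw": 1}, {"tx": 30, "ty": -8, "tz": 0, "yaw": 0, "claw": 1}, {"tx": 30, "ty": -8, "tz": 0, "yaw": 0, "claw": 1}, {"tx": 25, "ty": -8, "tz": 0, "yaw": 0, "claw": 1}, {"tx": 0, "ty": 0, "tz": 0, "yaw": -6, "claw": 1}, {"tx": 0, "ty": 0, "tz": 0, "yaw": -7, "claw": 1}]'

```text
t: 12.25
eef_pos: [0.6951, 0.1226, 0.2127]
eef_rot: [0.0, 0.986, -0.165, -0.003]
wrist_force: [-0.0, 0.0, -0.0]
grip_width: -0.001
grasp_force: 0.0
```

Emit:
carry_out --rows '[{"tx": 0, "ty": 0, "tz": 0, "yaw": -7, "claw": 1}, {"tx": 0, "ty": 0, "tz": 0, "yaw": -7, "claw": 1}, {"tx": 0, "ty": 0, "tz": 0, "yaw": -7, "claw": 1}, {"tx": 0, "ty": 0, "tz": 0, "yaw": -7, "claw": 1}, {"tx": 0, "ty": 0, "tz": 0, "yaw": -7, "claw": 1}, {"tx": 0, "ty": 0, "tz": 0, "yaw": -7, "claw": 1}, {"tx": 0, "ty": 0, "tz": 0, "yaw": -7, "claw": 1}, {"tx": 0, "ty": 0, "tz": 0, "yaw": -7, "claw": 1}]'

```text
t: 12.92
eef_pos: [0.694, 0.1234, 0.2136]
eef_rot: [-0.001, 0.948, 0.319, -0.002]
wrist_force: [0.4, 0.5, -0.3]
grip_width: -0.004
grasp_force: 0.0
```

Emit:
carry_out --rows '[{"tx": 0, "ty": 0, "tz": 20, "yaw": -7, "claw": 1}, {"tx": 0, "ty": 0, "tz": 20, "yaw": -7, "claw": 1}, {"tx": 0, "ty": 0, "tz": 20, "yaw": -7, "claw": 1}, {"tx": 0, "ty": 0, "tz": 20, "yaw": 0, "claw": 1}, {"tx": 0, "ty": 0, "tz": 20, "yaw": 0, "claw": 1}, {"tx": 0, "ty": 0, "tz": 15, "yaw": 0, "claw": 1}, {"tx": 0, "ty": 0, "tz": 0, "yaw": 0, "claw": 1}, {"tx": 0, "ty": 0, "tz": 0, "yaw": 0, "claw": 1}]'

```text
t: 13.58
eef_pos: [0.6939, 0.1235, 0.0996]
eef_rot: [-0.001, 0.875, 0.484, -0.002]
wrist_force: [0.4, -0.3, 1.0]
grip_width: 0.001
grasp_force: 0.0
```

Emit:
carry_out --rows '[{"tx": 0, "ty": 0, "tz": 12, "yaw": 0, "claw": 1}, {"tx": 0, "ty": 0, "tz": 12, "yaw": 0, "claw": 1}, {"tx": 0, "ty": 0, "tz": 10, "yaw": 0, "claw": 1}, {"tx": 0, "ty": 0, "tz": 0, "yaw": 0, "claw": 1}, {"tx": -4, "ty": 0, "tz": 0, "yaw": 0, "claw": 1}, {"tx": -4, "ty": 0, "tz": 0, "yaw": 0, "claw": 1}, {"tx": -4, "ty": 0, "tz": 0, "yaw": 0, "claw": 1}, {"tx": -3, "ty": 0, "tz": 0, "yaw": 0, "claw": 1}]'

```text
t: 14.25
eef_pos: [0.6875, 0.1102, 0.0686]
eef_rot: [0.0, 0.875, 0.483, 0.0]
wrist_force: [-0.3, -0.2, -0.3]
grip_width: 0.001
grasp_force: 0.0
```

Emit:
carry_out --rows '[{"tx": -1, "ty": 0, "tz": 0, "yaw": 0, "claw": 1}, {"tx": -1, "ty": 0, "tz": 0, "yaw": 0, "claw": 1}, {"tx": -1, "ty": 0, "tz": 0, "yaw": 0, "claw": 1}, {"tx": -1, "ty": 0, "tz": 0, "yaw": 0, "claw": 1}, {"tx": -1, "ty": 0, "tz": 0, "yaw": 0, "claw": 1}, {"tx": -1, "ty": 0, "tz": 0, "yaw": 0, "claw": 1}, {"tx": -1, "ty": 0, "tz": 0, "yaw": 0, "claw": 1}, {"tx": -1, "ty": 0, "tz": 0, "yaw": 0, "claw": 1}]'

```text
t: 14.92
eef_pos: [0.683, 0.104, 0.0678]
eef_rot: [-0.0, 0.875, 0.484, -0.0]
wrist_force: [-0.1, -0.1, 0.5]
grip_width: 0.001
grasp_force: 0.0
```

Emit:
carry_out --rows '[{"tx": -1, "ty": 0, "tz": 0, "yaw": 0, "claw": 1}, {"tx": -1, "ty": 0, "tz": 0, "yaw": 0, "claw": 1}, {"tx": -1, "ty": 0, "tz": 0, "yaw": 0, "claw": 1}, {"tx": -1, "ty": 0, "tz": 0, "yaw": 0, "claw": 1}, {"tx": -1, "ty": 0, "tz": 0, "yaw": 0, "claw": 1}, {"tx": -1, "ty": 0, "tz": 0, "yaw": 0, "claw": 1}, {"tx": -1, "ty": 0, "tz": 0, "yaw": 0, "claw": 1}, {"tx": -1, "ty": 0, "tz": 0, "yaw": 0, "claw": 1}]'

```text
t: 15.58
eef_pos: [0.6788, 0.0972, 0.0679]
eef_rot: [0.0, 0.875, 0.484, 0.0]
wrist_force: [0.1, 0.3, 0.4]
grip_width: 0.001
grasp_force: 0.3
```

Emit:
carry_out --rows '[{"tx": -2, "ty": 0, "tz": 0, "yaw": 0.7, "claw": 1}, {"tx": -2, "ty": 0, "tz": 0, "yaw": 0.7, "claw": 1}, {"tx": -2, "ty": 0, "tz": 0, "yaw": 0.7, "claw": 1}, {"tx": -2, "ty": 0, "tz": 0, "yaw": 0.7, "claw": 1}, {"tx": -2, "ty": 0, "tz": 0, "yaw": 0.7, "claw": 1}, {"tx": -2, "ty": 0, "tz": 0, "yaw": 0.7, "claw": 1}, {"tx": -2, "ty": 0, "tz": 0, "yaw": 0.7, "claw": 1}, {"tx": -2, "ty": 0, "tz": 0, "yaw": 0.7, "claw": 1}]'

```text
t: 16.25
eef_pos: [0.6699, 0.0839, 0.068]
eef_rot: [0.0, 0.898, 0.44, 0.0]
wrist_force: [2.2, 1.2, -1.1]
grip_width: -0.003
grasp_force: 1.2
```

Emit:
carry_out --rows '[{"tx": -2, "ty": 0, "tz": 0, "yaw": 0.7, "claw": 1}, {"tx": -2, "ty": 0, "tz": 0, "yaw": 0.7, "claw": 1}, {"tx": -2, "ty": 0, "tz": 0, "yaw": 0.7, "claw": 1}, {"tx": -2, "ty": 0, "tz": 0, "yaw": 0.7, "claw": 1}, {"tx": -2, "ty": 0, "tz": 0, "yaw": 0.7, "claw": 1}, {"tx": -2, "ty": 0, "tz": 0, "yaw": 0.7, "claw": 1}, {"tx": -2, "ty": 0, "tz": 0, "yaw": 0.7, "claw": 1}, {"tx": -2, "ty": 0, "tz": 0, "yaw": 0.7, "claw": 1}]'

```text
t: 16.92
eef_pos: [0.6593, 0.0717, 0.0678]
eef_rot: [0.0, 0.919, 0.395, 0.0]
wrist_force: [3.0, 0.6, -0.7]
grip_width: -0.003
grasp_force: 1.3
```

Emit:
carry_out --rows '[{"tx": -2, "ty": 0, "tz": 0, "yaw": 0.7, "claw": 1}, {"tx": -2, "ty": 0, "tz": 0, "yaw": 0.7, "claw": 1}, {"tx": -2, "ty": 0, "tz": 0, "yaw": 0.7, "claw": 1}, {"tx": -2, "ty": 0, "tz": 0, "yaw": 0.7, "claw": 1}, {"tx": -2, "ty": 0, "tz": 0, "yaw": 0.7, "claw": 1}, {"tx": -2, "ty": 0, "tz": 0, "yaw": 0.7, "claw": 1}, {"tx": -2, "ty": 0, "tz": 0, "yaw": 0.7, "claw": 1}, {"tx": -2, "ty": 0, "tz": 0, "yaw": 0.7, "claw": 1}]'

```text
t: 17.58
eef_pos: [0.6477, 0.0606, 0.0678]
eef_rot: [-0.0, 0.937, 0.35, -0.0]
wrist_force: [3.1, -0.7, -0.9]
grip_width: -0.005
grasp_force: 1.3
```

Emit:
carry_out --rows '[{"tx": -2, "ty": 0, "tz": 0, "yaw": 0.7, "claw": 1}, {"tx": -2, "ty": 0, "tz": 0, "yaw": 0.7, "claw": 1}, {"tx": -2, "ty": 0, "tz": 0, "yaw": 0.7, "claw": 1}, {"tx": -2, "ty": 0, "tz": 0, "yaw": 0.7, "claw": 1}, {"tx": -2, "ty": 0, "tz": 0, "yaw": 0.7, "claw": 1}, {"tx": -2, "ty": 0, "tz": 0, "yaw": 0.7, "claw": 1}, {"tx": -2, "ty": 0, "tz": 0, "yaw": 0.7, "claw": 1}, {"tx": -2, "ty": 0, "tz": 0, "yaw": 0.7, "claw": 1}]'

```text
t: 18.25
eef_pos: [0.6352, 0.0506, 0.0678]
eef_rot: [0.0, 0.953, 0.304, -0.0]
wrist_force: [4.0, 1.1, 0.0]
grip_width: 0.001
grasp_force: 1.3
```

Emit:
carry_out --rows '[{"tx": -1, "ty": 0, "tz": 0, "yaw": 0.35, "claw": 1}, {"tx": -1, "ty": 0, "tz": 0, "yaw": 0.35, "claw": 1}, {"tx": -1, "ty": 0, "tz": 0, "yaw": 0.35, "claw": 1}, {"tx": -1, "ty": 0, "tz": 0, "yaw": 0.35, "claw": 1}, {"tx": -1, "ty": 0, "tz": 0, "yaw": 0.35, "claw": 1}, {"tx": -1, "ty": 0, "tz": 0, "yaw": 0.35, "claw": 1}, {"tx": -1, "ty": 0, "tz": 0, "yaw": 0.35, "claw": 1}, {"tx": -1, "ty": 0, "tz": 0, "yaw": 0.35, "claw": 1}]'

```text
t: 18.92
eef_pos: [0.6287, 0.0462, 0.0678]
eef_rot: [0.0, 0.96, 0.281, 0.0]
wrist_force: [3.2, 0.2, 0.4]
grip_width: 0.003
grasp_force: 1.3
```

Emit:
carry_out --rows '[{"tx": -1.5, "ty": 0, "tz": 0, "yaw": 0.5, "claw": 1}, {"tx": -1.5, "ty": 0, "tz": 0, "yaw": 0.5, "claw": 1}, {"tx": -1.5, "ty": 0, "tz": 0, "yaw": 0.5, "claw": 1}, {"tx": -1.5, "ty": 0, "tz": 0, "yaw": 0.5, "claw": 1}, {"tx": -1.5, "ty": 0, "tz": 0, "yaw": 0.5, "claw": 1}, {"tx": -1.5, "ty": 0, "tz": 0, "yaw": 0.5, "claw": 1}, {"tx": -1.5, "ty": 0, "tz": 0, "yaw": 0.5, "claw": 1}, {"tx": -1.5, "ty": 0, "tz": 0, "yaw": 0.5, "claw": 1}]'

```text
t: 19.58
eef_pos: [0.6204, 0.0403, 0.0687]
eef_rot: [0.0, 0.969, 0.247, 0.003]
wrist_force: [7.9, 2.2, -2.1]
grip_width: 0.002
grasp_force: 4.4
```

The force has jumped to 8 N, so the screw is tight. I push on gently and then measure the bend.

Emit:
carry_out --rows '[{"tx": -1.5, "ty": 0, "tz": 0, "yaw": 0.6, "claw": 1}, {"tx": -1.5, "ty": 0, "tz": 0, "yaw": 0.6, "claw": 1}, {"tx": -1.5, "ty": 0, "tz": 0, "yaw": 0.6, "claw": 1}, {"tx": -1.5, "ty": 0, "tz": 0, "yaw": 0.6, "claw": 1}, {"tx": -1.5, "ty": 0, "tz": 0, "yaw": 0.6, "claw": 1}, {"tx": -1.5, "ty": 0, "tz": 0, "yaw": 0.6, "claw": 1}, {"tx": -1.5, "ty": 0, "tz": 0, "yaw": 0.6, "claw": 1}, {"tx": 0, "ty": 0, "tz": 0, "yaw": 0, "claw": 1}]'

```text
t: 20.25
eef_pos: [0.6114, 0.0347, 0.0689]
eef_rot: [0.001, 0.977, 0.211, 0.003]
wrist_force: [9.9, -1.1, -3.5]
grip_width: -0.002
grasp_force: 4.3
```

Run:
```python
from bench import manip
import cv2,numpy as np
c=manip.camera_params("wrist"); s=manip.sense(); p,d=manip.capture("wrist"); cv2.imwrite("pics/w4.png",p[:,:,::-1]); np.savez("w4.npz",p=p,d=d,tcp=s["eef_pos"],q=s["eef_rot"],**c)
print(s["eef_pos"],s["eef_rot"],s["wrist_force"])
p,d=manip.capture("top"); np.savez("t4.npz",p=p,d=d,**manip.camera_params("top"));
cv2.imwrite("pics/v4.png",cv2.hconcat([cv2.resize(np.load("w4.npz")["p"],(480,360)),cv2.resize(p[150:270,180:286],(318,360))])[:,:,::-1])
```

```text
[0.61136396 0.03468735 0.06885251] [0.00110522 0.97747317 0.21103563 0.00299132] [ 9.90631475 -1.06619725 -3.5334733 ]
```

View pics/v4.png

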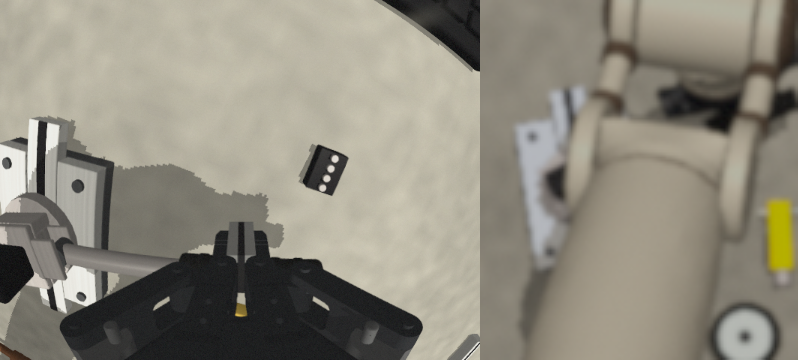

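The wrist view shows the head and knuckle at the left, (40,320) in full-size pixels, and the tube running from (85,335) to (235,355) under the fingers. The top view is blocked by the arm. I'll compute the bend from depth.

Run:
```python
from h import *
f=np.load("w4.npz"); X=cloud(f); Z=X[...,2]; g=f["p"].max(2)
W=np.zeros(Z.shape,bool); W[260:400,0:110]=1
P=X[W&(abs(Z-.068)<.0025)&(g>70)]; print("head",cv2.minAreaRect((P[:,:2]*1e3).astype(np.float32)),len(P))
P=X[W&(abs(Z-.104)<.003)]; print("block",cv2.minAreaRect((P[:,:2]*1e3).astype(np.float32)) if len(P)>10 else 0,len(P))
W[:]=0; W[325:385,100:232]=1; t=[]
for u in range(100,232,6):
    Q=X[:,u][W[:,u]&(Z[:,u]>.045)&(Z[:,u]<.072)]
    if len(Q)>4: t.append(Q[Q[:,2]>Q[:,2].max()-.0015].mean(0))
t=np.array(t)*1e3; print(t.round(1)[::4]); l=cv2.fitLine(t[:,:2].astype(np.float32),2,0,.01,.01).ravel(); print("tube",np.degrees(np.arctan2(l[1],l[0])),l)
```

```text
head ((539.5111694335938, 159.4523162841797), (50.0860595703125, 56.951663970947266), 28.152849197387695) 3504
block ((537.4268798828125, 157.78729248046875), (11.19565200805664, 6.8395562171936035), 21.495553970336914) 147
[[555.4 125.2  62.3]
 [560.4 112.   63. ]
 [565.5 100.5  62.2]
 [568.8  88.8  62.7]
 [574.   78.3  62.7]
 [582.6  70.2  59. ]]
tube -65.48942 [ 4.1486129e-01 -9.0988469e-01  5.6856146e+02  9.4226257e+01]
```

Head at -61.9°, tube at about -68.5°, so the bend is about 0.12 rad (±0.03). I'll give it a little more for margin, then retreat and re-measure.

Emit:
carry_out --rows '[{"tx": -1.5, "ty": 0, "tz": 0, "yaw": 0.6, "claw": 1}, {"tx": -1.5, "ty": 0, "tz": 0, "yaw": 0.6, "claw": 1}, {"tx": -1.5, "ty": 0, "tz": 0, "yaw": 0.6, "claw": 1}, {"tx": -1.5, "ty": 0, "tz": 0, "yaw": 0.6, "claw": 1}, {"tx": -1, "ty": 0, "tz": 0, "yaw": 0.4, "claw": 1}, {"tx": 0, "ty": 0, "tz": 0, "yaw": 0, "claw": 1}, {"tx": 0, "ty": 0, "tz": 0, "yaw": 0, "claw": 1}, {"tx": 0, "ty": 0, "tz": 0, "yaw": 0, "claw": 1}]'

```text
t: 21.02
eef_pos: [0.6053, 0.0315, 0.069]
eef_rot: [0.001, 0.982, 0.187, 0.003]
wrist_force: [9.7, -3.2, -2.6]
grip_width: 0.002
grasp_force: 4.3
```

Emit:
carry_out --rows '[{"tx": 2, "ty": 0, "tz": 0, "yaw": 0, "claw": 1}, {"tx": 4, "ty": 0, "tz": 0, "yaw": 0, "claw": 1}, {"tx": 8, "ty": 0, "tz": 0, "yaw": 0, "claw": 1}, {"tx": 10, "ty": 0, "tz": 0, "yaw": 0, "claw": 1}, {"tx": 0, "ty": 0, "tz": -20, "yaw": 0, "claw": 1}, {"tx": 0, "ty": 0, "tz": -40, "yaw": 0, "claw": 1}, {"tx": 0, "ty": 0, "tz": -40, "yaw": 0, "claw": 1}, {"tx": 0, "ty": 0, "tz": -30, "yaw": 0, "claw": 1}]'

```text
t: 21.68
eef_pos: [0.625, 0.0419, 0.2004]
eef_rot: [-0.0, 0.982, 0.188, -0.0]
wrist_force: [1.3, -0.2, 0.2]
grip_width: 0.004
grasp_force: 0.0
```

Emit:
carry_out --rows '[{"tx": 0, "ty": 40, "tz": 0, "yaw": 0, "claw": 1}, {"tx": 0, "ty": 40, "tz": 0, "yaw": 0, "claw": 1}, {"tx": -25, "ty": 30, "tz": 0, "yaw": 0, "claw": 1}, {"tx": -35, "ty": 0, "tz": 0, "yaw": 0, "claw": 1}, {"tx": -35, "ty": 0, "tz": 0, "yaw": 0, "claw": 1}, {"tx": -35, "ty": 0, "tz": 0, "yaw": 0, "claw": 1}, {"tx": 0, "ty": 0, "tz": 0, "yaw": 0, "claw": 1}, {"tx": 0, "ty": 0, "tz": 0, "yaw": 0, "claw": 1}]'

```text
t: 22.35
eef_pos: [0.5427, -0.1086, 0.1968]
eef_rot: [-0.001, 0.982, 0.187, -0.001]
wrist_force: [0.5, -0.3, 0.0]
grip_width: 0.006
grasp_force: 0.0
```

Run:
```python
from bench import manip
import cv2,numpy as np
c=manip.camera_params("wrist"); s=manip.sense(); p,d=manip.capture("wrist"); cv2.imwrite("pics/w5.png",p[:,:,::-1]); np.savez("w5.npz",p=p,d=d,tcp=s["eef_pos"],q=s["eef_rot"],**c)
print(s["eef_pos"],s["eef_rot"],s["wrist_force"])
```

```text
[ 0.5427468  -0.10855903  0.19681678] [-0.00113585  0.98238915  0.18683719 -0.00146136] [ 0.532013  -0.2668579  0.0314909]
```

View pics/w5.png

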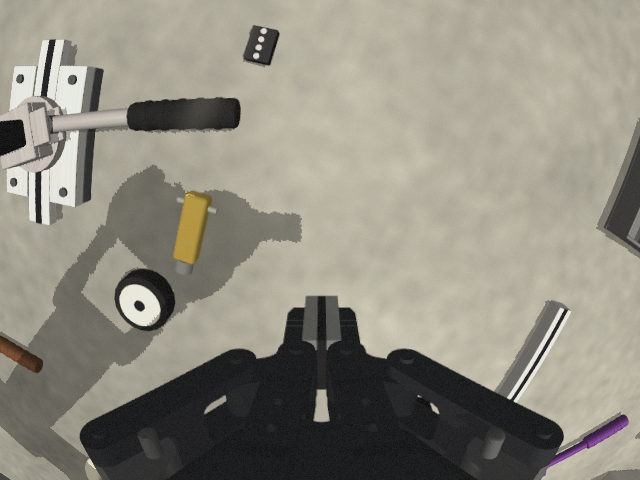

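The wrench is clear of the robot. The head is at (20,135), and the sleeve from (130,115) to (240,112) is visibly bent relative to the head. Measuring the bend now.

Run:
```python
from h import *
f=np.load("w5.npz"); X=cloud(f); Z=X[...,2]; g=f["p"].max(2)
W=np.zeros(Z.shape,bool); W[80:180,0:60]=1
P=X[W&(abs(Z-.068)<.0025)&(g>70)]; r=cv2.minAreaRect((P[:,:2]*1e3).astype(np.float32)); print("head",r,np.median(P[:,2]),len(P))
P=X[W&(abs(Z-.104)<.003)]; print("block",cv2.minAreaRect((P[:,:2]*1e3).astype(np.float32)),len(P))
W[:]=0; W[85:140,62:243]=1; t=[]
for u in range(64,240,6):
    Q=X[:,u][W[:,u]&(Z[:,u]>.045)&(Z[:,u]<.072)]
    if len(Q)>4: t.append(Q[Q[:,2]>Q[:,2].max()-.0015].mean(0))
t=np.array(t)*1e3; print(t.round(1)[::4]); l=cv2.fitLine(t[:,:2].astype(np.float32),cv2.DIST_HUBER,0,.01,.01).ravel(); a=np.degrees(np.arctan2(l[1],l[0])); print("handle",a)
h=r[2]-90
for hd in (h,h+90): 
    H=np.array([532,173.3])+38*np.array([np.cos(np.radians(hd)),np.sin(np.radians(hd))]); d=t[-3:,:2].mean(0)-H; b=np.degrees(np.arctan2(d[1],d[0])); print("head ang",hd,"hinge->end",b,"bend rad",np.radians(hd-b),np.radians(hd-a))
```

```text
head ((536.9447021484375, 164.59664916992188), (49.450958251953125, 69.28417205810547), 28.760799407958984) 0.06802938730938034 1669
block ((535.611083984375, 154.3538818359375), (11.666463851928711, 1.8068783283233643), 19.035850524902344) 13
[[559.8 118.4  64.7]
 [565.5  95.5  62.2]
 [572.4  73.1  62.3]
 [580.1  50.5  66.6]
 [587.2  32.   66.6]
 [592.7  14.4  65.9]
 [598.9  -2.3  65.6]
 [603.6 -19.   66.2]]
handle -71.086784
head ang -61.239200592041016 hinge->end -71.03373836648463 bend rad 0.17094693287499874 0.17187276
head ang 28.760799407958984 hinge->end -79.39517069286262 bend rad 1.8876777839478804 1.742669
```

The bend is 0.17 rad, inside the 0.10–0.30 window, and the head top is at 0.068, so it is flat and seated. Handing in.

```bash
python3 -c "
from bench import manip
print(manip.close_job())"
```

```text
the job is handed in; nothing more can be done
None
```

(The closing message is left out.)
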